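# Reference the colour probe and hold it on the drawing screen

### The arm

A 6-joint arm with a two-finger parallel gripper is mounted at the origin on the work surface. World frame = base frame: x ahead of the robot, y to its left, z up, the work surface at z = 0. Lengths are in m, angles in rad, forces in N, time in s.
With the tool pointing down it reaches from about 0.225 to 0.875 m from the base axis. Payload 3.4 kg.
Tool frame: the origin (TCP) lies midway between the tips of the shut fingers; the grasp point (between the pads) lies 19 mm behind it (manip.grasp_offset is the distance from the TCP to the grasp point, in m); x points along the fingers, y is the direction in which the jaws open and shut, and the axes are right-handed (so a half turn about x gives the same grasp; the last joint's range is limited). The gripper opens to 85 mm and grips with 20 to 120 N. Pads are 22 mm wide; open, the fingers measure 114 mm over their backs; the gripper's body (76 mm by 85 mm) begins 54 mm behind the grasp point. The pads swing forward as they close: fully open they stand 13 mm farther back than shut.
Start: joints at [1.052, 0.276, 1.505, -0, 1.361, -0.121], TCP at [0.223, 0.53, 0.231] pointing down, gripper open.
Joint ranges: [-2.89, 2.89], [-0.75, 2.08], [0.22, 2.7], [-1.18, 4.32], [0.11, 2.71], [-2.7, 2.7]. Speed limits (rad/s): [2.57, 2.57, 3.14, 3.14, 3.14, 3.14].

### API

Orientations are given as a unit quaternion [w, x, y, z].
In Python, from rig import manip gives the robot as it stands.
- The arm moves only by the shell command python3 -m creep 'ROWS' [OPENING] [FORCE]. ROWS is a JSON object of lists of equal length, an entry for each row: "delta_pos": the shift along the tool's x, y, z in cm, a list of three; "dr": the turn, a rotation vector about the tool's x, y, z in rad, a list of three. In form: {"delta_pos": [[dx, dy, dz], ...], "dr": [[rx, ry, rz], ...]}. A call has 1 to 10 rows; each row is the pose to reach, as a shift and turn from the pose commanded when the call began, along the tool's axes at that moment; what a row does not reach only later rows make up. A row lasts 1/10 s, in which the tool goes at most 50 mm and 8.59 degrees, less where a joint would pass 70% of its speed; a pose out of reach is approached as far as the arm can. A call with a gripper value outside its range is refused whole. OPENING is the opening, from -1 (shut) to 1 (fully open), set as the call begins (- or left out, the last holds). The fingers move at their own pace and stop on an object; FORCE is the grip in N (left out, the last holds). Time passes only in rows, so rows that repeat a pose let the fingers close. It gives the time, the measured TCP pose, the force and the opening at its end, in the units of the state.
- manip.get_state(): the state, without advancing time (a new reading comes with each control period).
- manip.get_image(name): name is "side" or "top"; returns a dict with "pixels" (400x640x3 uint8, blue, green, red), "depth" (400x640 float32, m along the optical axis (not along the pixel's ray), 0 where there is no reading), "intrinsics" (3x3 intrinsics, pixels), "rvec" (rotation vector, rad) and "tvec" (3), from world to camera coordinates, as OpenCV has them. Camera axes: x right, y down, z forward; pixel columns grow to the right and rows downward; lengths in m; the calibration is good to about 2 mm. A picture is of the moment at which its call begins.
- manip.sign_off(): hands the job in, once; it reports no verdict.
The state is a dict: "clock": time; "qpos": joint angles; "qd": joint speeds; "effort": joint torques, N m; "position": TCP position; "ee_rot": TCP orientation; "contact_force": force on the tool from outside, world axes, zero at the start; "moment": the same for the moment, N m; "width": finger opening in m.
Only numpy, scipy, OpenCV 4.12 (cv2) and the standard library are available. Lean on these libraries where they do the work, as an engineer would, in place of code of your own. Each camera call takes 0.05 s, during which the arm holds its last target. There are 200 camera calls.

### The job

Calibrate the drawing screen: lift the orange colour probe out of its grey dock, stand it upright on the white disc of the black reference puck with a light push, its sprung foot about half way in, for a good second, then set it on the teal target on the sloping screen, foot wholly inside the white ring and the probe square to the glass, again with the foot about half way in. Never press hard, and leave mug, cactus and mouse alone. Finish while still holding the probe there against the screen: do not let go or put it down.

Things in the scene. Friction and masses are not known exactly. Their poses are not given: they have to be found in the camera images.
- probe: colour probe, 180 g. Origin on its axis at the underside of its black flange (52 mm diameter, 8 mm thick); z along the axis towards the grip, an orange block 34 x 34 mm, faces along x and y, 8 to 60 mm above the origin (grip at 34). Below: black tube, 32 mm diameter, to -14 mm, then sprung foot to -32 mm. Starts upright in the dock, flange on its rim, foot hanging free
- foot_face (a point): centre of the flat face of the probe's sprung rubber foot (28 mm diameter), 32 mm below the probe's origin on its axis when not pressed; z points along the probe towards the grip
- foot (a joint): how far the sprung foot is pressed into the probe: 0 fully out, 0.012 m fully in (solid stop). Spring: 0.6 N to start moving, then 0.3 N per mm, 2.4 N half way, 4.2 N fully in
- dock: grey round dock, fixed, 84 mm diameter, 45 mm high, with a 38 mm hole down its axis in which the probe's tube and foot hang with 3 mm play all round. Origin at the centre of its underside on the desk; z up. It and the puck may change sides
- tile: black reference puck, fixed on the desk, 80 mm diameter, 12 mm high, level, with a white disc 48 mm in diameter in the middle of its top. Origin at the centre of its underside; z up
- tile_face (a point): centre of the white disc on top of the puck; z up
- screen: drawing screen, slab 310 (y) x 210 (x) x 14 mm on a low stand fixed to the desk; its stiff tilt hinge, along y through the origin, holds against a light push. Origin: centre of its underside, 85 mm above the desk; x runs up the slope, z square to the glass. Slopes 0.2 to 0.6 rad, lower edge towards the robot, turned by up to 0.25 rad
- target (a point): centre of the target drawn on the glass: teal disc 48 mm diameter with a white dot, surrounded by a white ring 5 mm wide. The point lies on the glass; z points out of the glass, square to it. It may be anywhere within 50 mm up or down and 80 mm sideways of the screen's centre
- mug: white mug, 80 mm diameter, 90 mm high, handle at its +y side; origin at the centre of its underside; leave alone
- cactus: cactus in a blue pot, 80 mm diameter, 130 mm high; origin at the centre of its underside; leave alone
- mouse: black computer mouse 100 x 60 x 33 mm; origin at the centre of its underside; leave alone
Not all that is in view belongs to the job. What is shaped like the probe but pink or purple is not meant.

How it is judged:
By the outcome, as a careful person would: the job done as asked, in the order asked, and still so for the second after the job is handed in, while the arm keeps its last pose, push and grip.
It also fails if it takes over 54 s, if anything falls off the work surface, if the arm or the gripper's body presses on something with over 40 N, if the wrist force passes 120 N, or if a joint passes its speed limit or range.

## Working session

There is one attempt and no reset: what is moved stays moved. The work goes in short steps, Python scripts to look and compute and a shell command to move; the robot and the scene stay as the last step left them, time stands still between calls to the robot, and variables do not carry over. Pictures are saved under pics/ and viewed, about 8 in all and at most 12, crops included, and the job is handed in when it is done.

```bash
ls; mkdir -p pics; python3 - <<'E'
from rig import manip
import cv2,numpy as np
s=manip.get_state()
for k in s: print(k,np.round(s[k],3))
ims=[]
for n in("side","top"):
    d=manip.get_image(n); np.savez(f"{n}0.npz",**d); cv2.imwrite(f"pics/{n}0.png",d["pixels"])
    R=cv2.Rodrigues(np.array(d["rvec"],float))[0]; print(n,-R.T@np.ravel(d["tvec"]),R[2],d["intrinsics"])
E
```

```text
pics
clock 0.0
qpos [ 1.052  0.277  1.506  0.     1.361 -0.121]
qd [-0.001  0.     0.001 -0.001  0.001 -0.001]
effort [ 1.0000e-03 -4.1677e+01 -2.4580e+01  0.0000e+00  1.1000e-02 -0.0000e+00]
position [0.222 0.53  0.23 ]
ee_rot [ 0.693  0.139  0.693 -0.14 ]
contact_force [-0.759  0.274 -0.278]
moment [0.02  0.03  0.016]
width 0.086
side [ 0.47460645 -1.05343053  0.81942092] [ 0.03898368  0.8290712  -0.55778241] [[457.27132555   0.         314.34869302]
 [  0.         457.27132555 199.99646888]
 [  0.           0.           1.        ]]
top [0.35988346 0.03039692 1.21387568] [ 0.13072653 -0.00613115 -0.99139951] [[484.61908468   0.         311.6169166 ]
 [  0.         484.61908468 206.17388863]
 [  0.           0.           1.        ]]
```

View pics/side0.png

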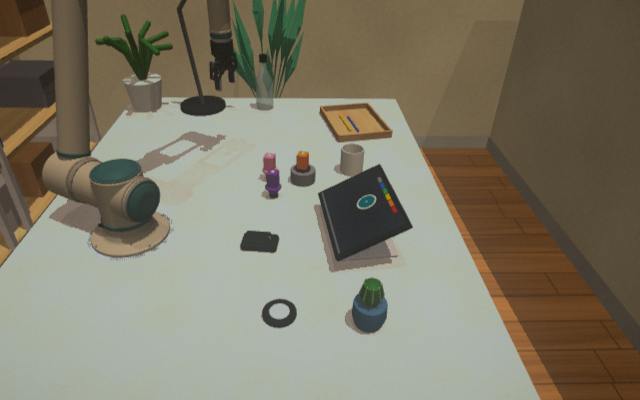

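View pics/top0.png

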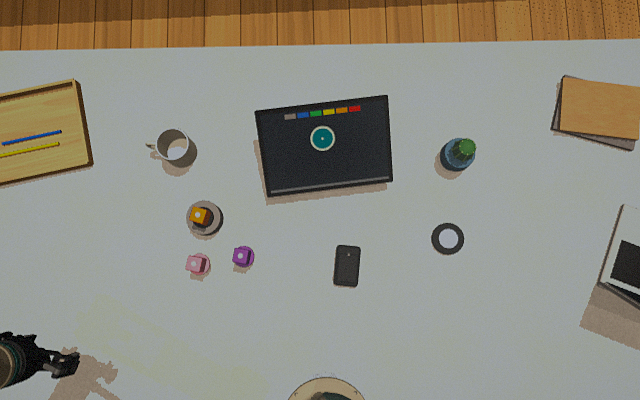

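The top view shows the probe at about (200,215), in its dock at (204,218). The decoys are at (198,264) and (243,256), the puck is at (448,238) and the target at (322,138). The mug is at (173,148). The side view agrees.

```bash
cat > h.py <<'E'
import numpy as np,cv2
def cam(d):
    R=cv2.Rodrigues(np.array(d["rvec"],float))[0]; return R,-R.T@np.ravel(d["tvec"]),d["intrinsics"]
def ray(d,uv,p0,n=(0,0,1)):
    R,c,K=cam(d); v=(np.linalg.inv(K)@np.c_[np.atleast_2d(uv),np.ones(len(np.atleast_2d(uv)))].T).T@R
    n=np.array(n); t=((np.array(p0)-c)@n)/(v@n); return c+v*t[:,None]
def cloud(d,m):
    R,c,K=cam(d); v,u=np.nonzero(m&(d["depth"]>0)); z=d["depth"][v,u]
    return c+((np.linalg.inv(K)@np.c_[u,v,np.ones(len(u))].T).T*z[:,None])@R
def plane(P):
    for i in range(4):
        c=P.mean(0); n=np.linalg.svd(P-c,full_matrices=0)[2][2]; r=(P-c)@n; k=abs(r)<max(.003,1.5*r.std()); P=P[k]
    n=n*np.sign(n[2]); return c,n,r.std(),len(P)
E
python3 - <<'E'
from h import *
for n,box,ob in(("top",(250,90,400,200),(180,195,225,240)),("side",(315,160,415,260),(285,145,320,175))):
    d=dict(np.load(f"{n}0.npz")); im=d["pixels"]; hsv=cv2.cvtColor(im,cv2.COLOR_BGR2HSV)
    def bx(b): m=np.zeros(im.shape[:2],bool); m[b[1]:b[3],b[0]:b[2]]=1; return m
    H,S,V=cv2.split(hsv)
    # orange
    m=bx(ob)&(H>5)&(H<25)&(S>150)&(V>60); P=cloud(d,m)
    print(n,"orange",m.sum(),np.percentile(P[:,2],[5,50,95]))
    T=P[P[:,2]>0.098]; print(" top pts",len(T),T.mean(0) if len(T) else 0)
    # bright part top face
    mt=bx(ob)&(H>5)&(H<28)&(S>120)&(V>(150 if n=="top" else 130))
    c=max(cv2.findContours(mt.astype(np.uint8),0,2)[0],key=cv2.contourArea)
    X=ray(d,c[:,0,:].astype(float),(0,0,.105))[:,:2]; r=cv2.minAreaRect((X*1000).astype(np.float32)); print(" rect",r)
    # glass plane
    gp=bx(box); PP=cloud(d,gp); PP=PP[PP[:,2]>.06]
    c0,nn,sd,N=plane(PP); print(" glass",c0,nn,sd,N,"tilt",np.arccos(nn[2]))
    mt=bx(box)&(H>80)&(H<100)&(S>100)&(V>70)
    cs=max(cv2.findContours(mt.astype(np.uint8),0,2)[0],key=cv2.contourArea)
    e=cv2.fitEllipse(cs); print(" target",e,ray(d,e[0],c0,nn))
    # puck disc
    b=(425,215,475,262) if n=="top" else (255,290,305,335)
    q=(bx(b)&(V<80)).astype(np.uint8); cc,hh=cv2.findContours(q,cv2.RETR_CCOMP,2)
    i=[k for k in range(len(cc)) if hh[0][k][3]>=0]; 
    k=max(i,key=lambda k:cv2.contourArea(cc[k])); e=cv2.fitEllipse(cc[k]); print(" puck",e[0],e[1],ray(d,e[0],(0,0,.012)))
    cv2.imwrite(f"pics/{n}c.png",cv2.resize(im[ob[1]-10:ob[3]+10,ob[0]-10:ob[2]+10],None,fx=8,fy=8,interpolation=2))
E
```

```text
top orange 246 [0.06310089 0.1034661  0.10734438]
 top pts 187 [0.49170481 0.28654218 0.10435326]
 rect ((492.3770446777344, 286.95654296875), (31.592195510864258, 32.94087600708008), 71.9117202758789)
 glass [ 0.65740671 -0.01036399  0.1033391 ] [-0.43913142 -0.04700763  0.89719222] 0.0015132644846833185 8604 tilt 0.4574260699308691
 target ((322.2190856933594, 137.8357696533203), (18.682233810424805, 19.435876846313477), 76.50545501708984) [[ 0.66674557 -0.00491351  0.10819558]]
 puck (448.0882873535156, 238.08645629882812) (21.042638778686523, 21.682506561279297) [[ 0.43105066 -0.31392772  0.012     ]]
side orange 167 [0.0593911  0.08431783 0.1066045 ]
 top pts 47 [0.49469064 0.27622823 0.10397402]
 rect ((494.7197265625, 280.33905029296875), (35.396202087402344, 31.942768096923828), 75.518798828125)
 glass [ 0.65849609 -0.03004172  0.10306204] [-0.44115254 -0.04767559  0.89616487] 0.0013511918513976458 4490 tilt 0.45974681536095147
 target ((365.8645324707031, 201.21395874023438), (8.58626651763916, 15.822540283203125), 63.106605529785156) [[ 0.66765875 -0.00402841  0.10895641]]
 puck (278.8014221191406, 310.81390380859375) (18.227527618408203, 22.92598533630371) [[ 0.43298473 -0.31397612  0.012     ]]
```

View pics/topc.png

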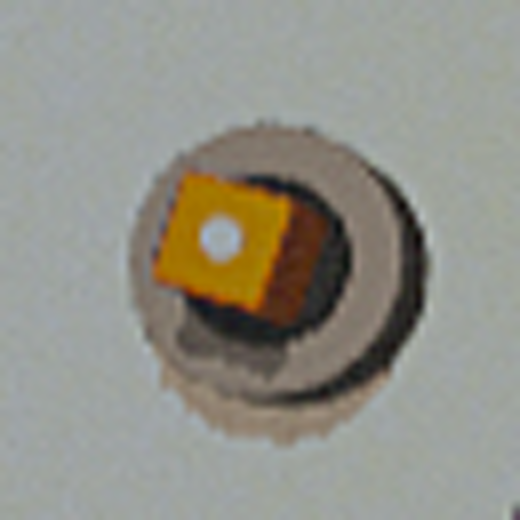

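The crop shows the orange block square in its dock, edges turned about 73°, with a white dot in the middle of its top. Next I'll work out the moves.

```bash
cat >> h.py <<'E'
from scipy.spatial.transform import Rotation as Ro
def axes(xd,yd):
    x=np.array(xd,float);x/=np.linalg.norm(x);y=np.array(yd,float);y-=x*(x@y);y/=np.linalg.norm(y);return np.c_[x,y,np.cross(x,y)]
def delta(s,p,Rt):
    q=s["ee_rot"]; R=Ro.from_quat([q[1],q[2],q[3],q[0]]).as_matrix()
    print("dpos cm",np.round(R.T@(np.array(p)-s["position"])*100,2),"dr",np.round(Ro.from_matrix(R.T@Rt).as_rotvec(),3))
def rot(s): q=s["ee_rot"]; return Ro.from_quat([q[1],q[2],q[3],q[0]]).as_matrix()
E
python3 - <<'E'
from h import *; from rig import manip
s=manip.get_state(); print(rot(s).round(3),manip.grasp_offset)
for a in(72.5,-107.5,-17.5,162.5):
    a_=np.radians(a); print(a); delta(s,(.492,.2865,.16),axes((0,0,-1),(np.cos(a_),np.sin(a_),0)))
E
```

```text
[[-0.001  0.387  0.922]
 [-0.001  0.922 -0.387]
 [-1.    -0.002 -0.   ]] 0.0187
72.5
dpos cm [  7.07 -11.97  34.27] dr [-0.092 -0.     0.002]
-107.5
dpos cm [  7.07 -11.97  34.27] dr [3.049e+00 2.000e-03 0.000e+00]
-17.5
dpos cm [  7.07 -11.97  34.27] dr [1.478e+00 1.000e-03 1.000e-03]
162.5
dpos cm [  7.07 -11.97  34.27] dr [-1.663e+00 -1.000e-03  1.000e-03]
```

```bash
python3 -m creep '{"delta_pos":[[1,-2,5],[1.5,-3.5,10],[2,-5.2,15],[3,-7,20],[4,-8.7,25],[5,-10.4,30],[6,-11.5,33],[7,-12,34.3],[7,-12,34.3],[7,-12,34.3]],"dr":[[-0.092,0,0],[-0.092,0,0],[-0.092,0,0],[-0.092,0,0],[-0.092,0,0],[-0.092,0,0],[-0.092,0,0],[-0.092,0,0],[-0.092,0,0],[-0.092,0,0]]}' 1 60
python3 - <<'E'
from h import *; from rig import manip
s=manip.get_state();print(s["contact_force"],s["qpos"]);a_=np.radians(72.5);delta(s,(.492,.2865,.060),axes((0,0,-1),(np.cos(a_),np.sin(a_),0)))
d=manip.get_image("side");cv2.imwrite("pics/s1.png",cv2.resize(d["pixels"][70:230,210:420],None,fx=3.5,fy=3.5))
E
```

```text
clock: 1.1
position: [0.4919, 0.2865, 0.1608]
ee_rot: [0.698, 0.108, 0.7, -0.108]
contact_force: [-0.4, 0.9, -0.4]
width: 0.0851
[-0.40974773  0.90582576 -0.41301655] [ 4.04601748e-01  3.16049567e-01  1.62862908e+00  1.00696172e-03
  1.19872512e+00 -8.59546613e-01]
dpos cm [10.08  0.    0.03] dr [-0.002 -0.002  0.   ]
```

View pics/s1.png

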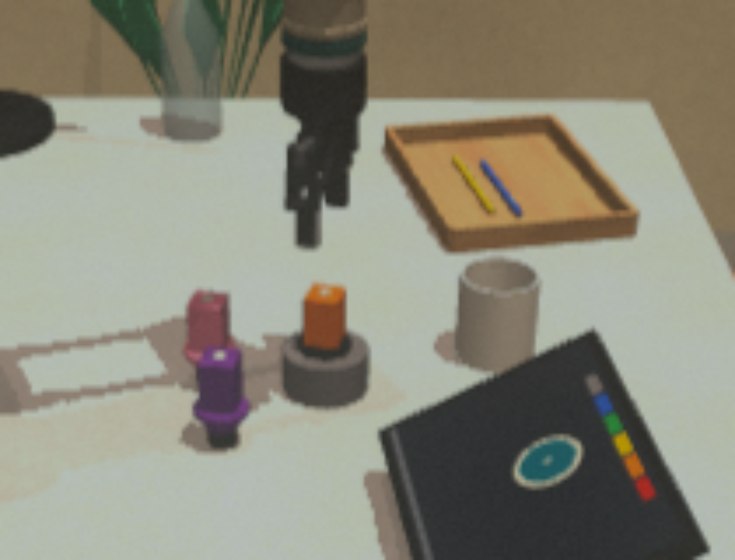

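The gripper is centred over the probe (crop (325,290)). I'll descend, then close.

```bash
python3 -m creep '{"delta_pos":[[2,0,0],[4,0,0],[6,0,0],[7.5,0,0],[9,0,0],[10,0,0],[10,0,0],[10,0,0]],"dr":[[0,0,0],[0,0,0],[0,0,0],[0,0,0],[0,0,0],[0,0,0],[0,0,0],[0,0,0]]}'
python3 -m creep '{"delta_pos":[[0,0,0],[0,0,0],[0,0,0],[0,0,0],[0,0,0],[0,0,0],[0,0,0],[0,0,0],[0,0,0],[0,0,0]],"dr":[[0,0,0],[0,0,0],[0,0,0],[0,0,0],[0,0,0],[0,0,0],[0,0,0],[0,0,0],[0,0,0],[0,0,0]]}' -1 40
```

```text
clock: 1.95
position: [0.4924, 0.2874, 0.0619]
ee_rot: [0.699, 0.108, 0.699, -0.107]
contact_force: [0.1, 0.4, 0.1]
width: 0.0854
clock: 2.95
position: [0.493, 0.2869, 0.0619]
ee_rot: [0.699, 0.108, 0.698, -0.107]
contact_force: [0.4, 1.4, 5.2]
width: 0.0336
```

```bash
python3 -m creep '{"delta_pos":[[-1,0,0],[-2,0,0],[-3.5,0,0],[-5,0,0],[-7,0,0],[-9,0,0],[-11,0,0],[-13,0,0],[-13,0,0],[-13,0,0]],"dr":[[0,0,0],[0,0,0],[0,0,0],[0,0,0],[0,0,0],[0,0,0],[0,0,0],[0,0,0],[0,0,0],[0,0,0]]}'
python3 - <<'E'
from h import *; from rig import manip
d=manip.get_image("side");cv2.imwrite("pics/s2.png",cv2.resize(d["pixels"][50:210,210:420],None,fx=3.5,fy=3.5))
np.savez("s2.npz",**d);np.savez("t2.npz",**manip.get_image("top"))
s=manip.get_state();print(rot(s),s["position"],s["contact_force"])
E
```

```text
clock: 3.95
position: [0.4921, 0.2864, 0.1912]
ee_rot: [0.699, 0.108, 0.699, -0.108]
contact_force: [-0.5, -0.2, -2.2]
width: 0.0338
[[-0.00261369  0.30105293  0.95360385]
 [-0.00114326  0.95360558 -0.30105661]
 [-0.99999593 -0.00187709 -0.00214825]] [0.49145771 0.28613185 0.19000445] [ 0.39273058 -0.48909963 -1.65690471]
```

View pics/s2.png

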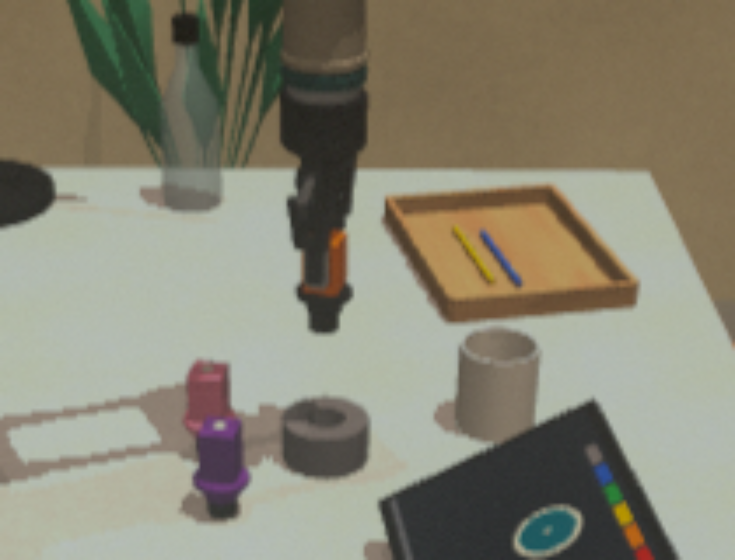

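The probe hangs upright, its foot bottom near crop (323,330) and its flange near (324,295). The dock is empty. I'll measure how the probe sits in the grip from its silhouette.

```bash
python3 - <<'E'
from h import *
d=dict(np.load("s2.npz")); im=d["pixels"]; V=im.max(2)
for r in range(120,148):
    row=V[r,285:325]<75; c=np.nonzero(row)[0]+285
    if len(c): 
        u=(c[0]+c[-1])/2; X=ray(d,[u,r],(0,.286,0),(0,1,0))[0]; print(r,c[0],c[-1],X.round(4))
# orange dot? white top seen in top view
E
```

```text
120 295 303 [0.483  0.286  0.2228]
121 297 303 [0.4862 0.286  0.2194]
122 297 302 [0.4846 0.286  0.216 ]
123 297 302 [0.4846 0.286  0.2125]
124 297 302 [0.4846 0.286  0.2091]
125 297 302 [0.4846 0.286  0.2057]
126 297 302 [0.4846 0.286  0.2022]
127 297 302 [0.4846 0.286  0.1987]
128 297 302 [0.4846 0.286  0.1953]
129 297 302 [0.4846 0.286  0.1918]
130 297 302 [0.4846 0.286  0.1883]
131 296 301 [0.4814 0.286  0.1848]
132 295 309 [0.4927 0.286  0.1813]
133 295 309 [0.4927 0.286  0.1778]
134 295 309 [0.4927 0.286  0.1743]
135 296 309 [0.4943 0.286  0.1707]
136 298 307 [0.4943 0.286  0.1672]
137 298 306 [0.4928 0.286  0.1636]
138 298 306 [0.4928 0.286  0.1601]
139 299 306 [0.4944 0.286  0.1565]
140 299 305 [0.4928 0.286  0.1529]
141 299 305 [0.4928 0.286  0.1493]
142 299 305 [0.4928 0.286  0.1457]
143 299 305 [0.4929 0.286  0.1421]
144 300 304 [0.4929 0.286  0.1384]
```

```bash
python3 -m creep '{"delta_pos":[[0,-2,0.4],[0,-5,1],[0,-9,1.9],[0,-13,2.7],[0,-17,3.5],[0,-21,4.4],[0,-25,5.2],[0,-29,6],[0,-33,6.9],[0,-37,7.7]],"dr":[[0,0,0],[0,0,0],[0,0,0],[0,0,0],[0,0,0],[0,0,0],[0,0,0],[0,0,0],[0,0,0],[0,0,0]]}'
python3 -m creep '{"delta_pos":[[0,-4,0.8],[0,-8,1.7],[0,-12,2.5],[0,-16,3.3],[0,-19,4],[0,-21,4.4],[0,-22,4.6],[0,-22,4.6],[0,-22,4.6],[0,-22,4.6]],"dr":[[0,0,0],[0,0,0],[0,0,0],[0,0,0],[0,0,0],[0,0,0],[0,0,0],[0,0,0],[0,0,0],[0,0,0]]}'
python3 - <<'E'
from h import *; from rig import manip
s=manip.get_state();a_=np.radians(72.5);print(s["qpos"]);delta(s,(.431,-.314,.075),axes((0,0,-1),(np.cos(a_),np.sin(a_),0)))
E
```

```text
clock: 5.05
position: [0.4534, -0.0907, 0.1901]
ee_rot: [0.698, 0.108, 0.7, -0.108]
contact_force: [0.3, -0.0, -2.9]
width: 0.0334
clock: 6.05
position: [0.4321, -0.3115, 0.191]
ee_rot: [0.699, 0.108, 0.699, -0.107]
contact_force: [-0.4, -0.2, -2.0]
width: 0.0335
[-7.55699798e-01  2.39652702e-01  1.65949091e+00  6.51602198e-04
  1.24370919e+00 -2.02208469e+00]
dpos cm [11.6  -0.28 -0.02] dr [ 0.001 -0.001 -0.001]
```

```bash
python3 -m creep '{"delta_pos":[[2,0,0],[4,0,0],[6,0,0],[8,-0.1,0],[9.5,-0.2,0],[10.5,-0.2,0],[11.4,-0.2,0],[11.4,-0.2,0],[11.4,-0.2,0],[11.4,-0.2,0]],"dr":[[0,0,0],[0,0,0],[0,0,0],[0,0,0],[0,0,0],[0,0,0],[0,0,0],[0,0,0],[0,0,0],[0,0,0]]}'
python3 - <<'E'
from h import *; from rig import manip
d=manip.get_image("side");np.savez("s3.npz",**d);cv2.imwrite("pics/s3.png",cv2.resize(d["pixels"][230:350,220:380],None,fx=5,fy=5))
s=manip.get_state();print(s["position"],s["contact_force"])
V=d["pixels"].max(2)
E
```

```text
clock: 7.05
position: [0.4321, -0.3153, 0.0781]
ee_rot: [0.699, 0.107, 0.698, -0.108]
contact_force: [0.3, 0.1, -1.8]
width: 0.0337
[ 0.43207714 -0.31534269  0.07805864] [ 0.52679613  0.22736843 -2.01122563]
```

View pics/s3.png

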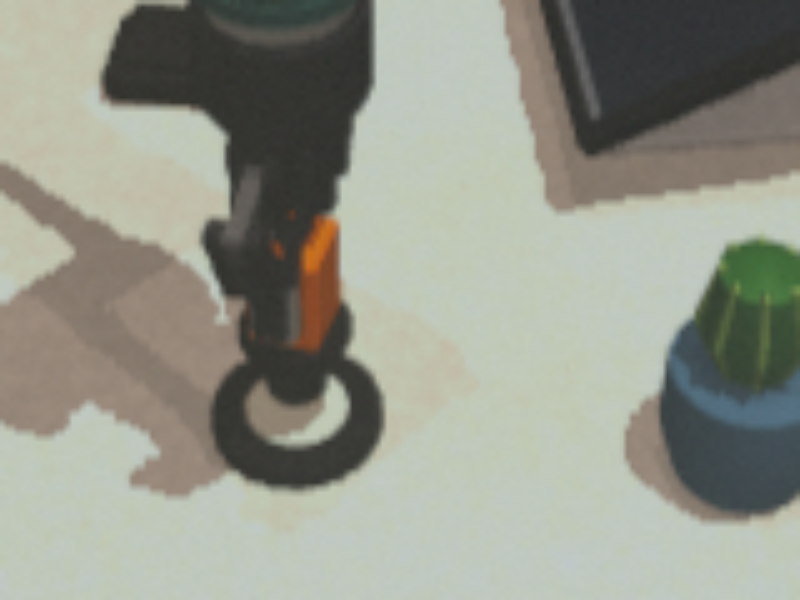

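The foot is centred over the white disc (crop (297,412)) and just above it. Next I'll go down slowly, watching the force.

```bash
python3 -m creep '{"delta_pos":[[0.3,0,0],[0.6,0,0],[0.9,0,0],[1.2,0,0],[1.4,0,0],[1.4,0,0],[1.4,0,0]],"dr":[[0,0,0],[0,0,0],[0,0,0],[0,0,0],[0,0,0],[0,0,0],[0,0,0]]}'
for i in 1 2; do python3 -m creep '{"delta_pos":[[0.1,0,0],[0.2,0,0],[0.2,0,0]],"dr":[[0,0,0],[0,0,0],[0,0,0]]}'; done
```

```text
clock: 7.8
position: [0.4316, -0.3149, 0.0632]
ee_rot: [0.699, 0.108, 0.699, -0.108]
contact_force: [1.0, -0.4, -1.7]
width: 0.0335
clock: 8.1
position: [0.4315, -0.3149, 0.0612]
ee_rot: [0.699, 0.108, 0.699, -0.108]
contact_force: [0.4, 0.3, -2.6]
width: 0.0334
clock: 8.4
position: [0.4316, -0.3149, 0.0593]
ee_rot: [0.699, 0.108, 0.699, -0.108]
contact_force: [0.2, 0.4, -1.6]
width: 0.0335
```

```bash
for i in 1 2 ; do python3 -m creep '{"delta_pos":[[0.1,0,0],[0.2,0,0],[0.2,0,0]],"dr":[[0,0,0],[0,0,0],[0,0,0]]}' | grep -E "pos|cont"; python3 -c "
from rig import manip
import numpy as np
F=[]
for i in range(3): manip.get_image('top'); F.append(manip.get_state()['contact_force'][2])
print(np.round(F,2))"; done
```

```text
position: [0.4316, -0.3149, 0.0572]
contact_force: [-0.9, -0.1, -0.4]
[-0.36  0.47  0.53]
position: [0.4316, -0.315, 0.0552]
contact_force: [-0.4, 0.9, 0.2]
[-0.03  0.11 -0.24]
```

```bash
python3 -m creep '{"delta_pos":[[0.1,0,0],[0.1,0,0]],"dr":[[0,0,0],[0,0,0]]}' | grep -E "pos|cont"; python3 -c "
from rig import manip
import numpy as np
F=[]
for i in range(12): manip.get_image('top'); s=manip.get_state(); F.append(list(s['contact_force'])+list(s['position']))
print(np.mean(F,0).round(4),np.std(F,0).round(3))"
```

```text
position: [0.4316, -0.315, 0.0542]
contact_force: [-0.2, -0.0, 0.4]
[-0.1763  0.219   0.2658  0.4316 -0.315   0.0543] [0.615 0.528 0.427 0.    0.    0.   ]
```

```bash
python3 -m creep '{"delta_pos":[[0.04,0,0],[0.04,0,0],[0.04,0,0],[0.04,0,0],[0.04,0,0],[0.04,0,0],[0.04,0,0],[0.04,0,0],[0.04,0,0],[0.04,0,0]],"dr":[[0,0,0],[0,0,0],[0,0,0],[0,0,0],[0,0,0],[0,0,0],[0,0,0],[0,0,0],[0,0,0],[0,0,0]]}' | grep -E "pos|cont";python3 -c "
from rig import manip
import numpy as np
F=[]
for i in range(10): manip.get_image('top'); s=manip.get_state(); F.append(list(s['contact_force'])+list(s['position']))
print(np.mean(F,0).round(4))"
python3 -m creep '{"delta_pos":[[-0.5,0,0],[-1.2,0,0],[-3,0,0],[-5,0,0],[-8,0,0],[-11,0,0],[-14,0,0],[-17,0,0],[-17,0,0],[-17,0,0]],"dr":[[0,0,0],[0,0,0],[0,0,0],[0,0,0],[0,0,0],[0,0,0],[0,0,0],[0,0,0],[0,0,0],[0,0,0]]}'
python3 - <<'E'
from rig import manip
from h import *
F=[]
for i in range(8): manip.get_image('top'); s=manip.get_state(); F.append(list(s['contact_force']))
print(np.mean(F,0).round(4))
n=np.array([-.4401,-.0473,.8966]);n/=np.linalg.norm(n); T=np.array([.667,-.0045,.1085])
a=np.radians(80)
Rt=axes(-n,(np.cos(a),np.sin(a),0)); print(Rt)
for h in (.12,.0635,.0485): print(T+n*h);delta(s,T+n*h,Rt)
E
```

```text
position: [0.4316, -0.315, 0.0539]
contact_force: [-0.1, -0.0, 0.1]
[-0.0754 -0.0546  0.6478  0.4316 -0.315   0.0539]
clock: 12.6
position: [0.4313, -0.3146, 0.2239]
ee_rot: [0.699, 0.108, 0.699, -0.108]
contact_force: [-0.6, 0.4, -2.5]
width: 0.0332
[-0.197   0.0309 -2.2263]
[[ 0.44014031  0.12041882  0.88981786]
 [ 0.04730433  0.98648114 -0.1568989 ]
 [-0.89668211  0.11114977  0.42849378]]
[ 0.61418316 -0.01017652  0.21610185]
dpos cm [ 0.71 34.54  8.27] dr [-0.157 -0.435  0.149]
[ 0.63905109 -0.00750383  0.16543931]
dpos cm [ 5.77 35.54 10.57] dr [-0.157 -0.435  0.149]
[ 0.6456532  -0.00679426  0.15198908]
dpos cm [ 7.12 35.81 11.18] dr [-0.157 -0.435  0.149]
```

At the puck the net push was 2.5–2.9 N, so the foot was about 6–7 mm in, for over 2 s. Next I'll move to 120 mm off the target, turning square to the glass on the way.

```bash
python3 -m creep '{"delta_pos":[[0,2,0.5],[0,6,1.4],[0,10,2.4],[0,14,3.4],[0,18,4.3],[0.3,22,5.3],[0.5,26,6.2],[0.6,30,7.2],[0.7,33,7.9],[0.7,34.5,8.3]],"dr":[[0,0,0],[-0.016,-0.044,0.015],[-0.032,-0.087,0.03],[-0.047,-0.13,0.045],[-0.063,-0.174,0.06],[-0.08,-0.218,0.075],[-0.095,-0.261,0.09],[-0.11,-0.305,0.104],[-0.126,-0.348,0.119],[-0.142,-0.392,0.134]]}'
python3 - <<'E'
from h import *; from rig import manip
s=manip.get_state();n=np.array([-.4401,-.0473,.8966]);T=np.array([.667,-.0045,.1085]);a=np.radians(80);Rt=axes(-n,(np.cos(a),np.sin(a),0))
print(s["qpos"])
for h in (.12,.07): delta(s,T+n*h,Rt)
E
```

```text
clock: 14.0
position: [0.6151, -0.0083, 0.2163]
ee_rot: [0.833, 0.081, 0.547, -0.029]
contact_force: [0.3, -0.7, -3.0]
width: 0.0332
[-0.19755705  0.15004038  1.79310514  0.16479371  0.80712216 -1.70027701]
dpos cm [-0.02 -0.2  -0.06] dr [-0.011 -0.042  0.014]
dpos cm [ 4.98 -0.13  0.15] dr [-0.011 -0.042  0.014]
```

```bash
python3 -m creep '{"delta_pos":[[0,0,0],[1,-0.1,0],[2,-0.1,0.1],[3,-0.1,0.1],[4,-0.1,0.1],[5,-0.1,0.15],[5,-0.1,0.15],[5,-0.1,0.15],[5,-0.1,0.15]],"dr":[[-0.011,-0.042,0.014],[-0.011,-0.042,0.014],[-0.011,-0.042,0.014],[-0.011,-0.042,0.014],[-0.011,-0.042,0.014],[-0.011,-0.042,0.014],[-0.011,-0.042,0.014],[-0.011,-0.042,0.014],[-0.011,-0.042,0.014]]}'
python3 - <<'E'
from h import *; from rig import manip
n=np.array([-.4401,-.0473,.8966]);T=np.array([.667,-.0045,.1085]);a=np.radians(80);Rt=axes(-n,(np.cos(a),np.sin(a),0))
F=[]
for i in range(8): d=manip.get_image("side");s=manip.get_state();F.append(s["contact_force"])
F=np.mean(F,0);print(F,F@n);R=rot(s)
delta(s,T+n*.0488,Rt)
m=d["pixels"].copy();cv2.imwrite("pics/s4.png",cv2.resize(m[120:270,290:430],None,fx=4,fy=4))
# glass plane & target again (screen unmoved?)
b=np.zeros(m.shape[:2],bool);b[160:260,315:415]=1
P=cloud(d,b);r=(P-T)@n;P=P[abs(r)<.012];print(plane(P))
E
```

```text
clock: 14.9
position: [0.6361, -0.0103, 0.172]
ee_rot: [0.845, 0.08, 0.528, -0.023]
contact_force: [-1.2, 0.1, -2.2]
width: 0.0337
[-0.0715703  -0.28061008 -2.03206652] -1.7771798922556692
dpos cm [ 2.2   0.25 -0.03] dr [-0.003  0.     0.002]
(array([ 0.65174126, -0.03882892,  0.09914779]), array([-0.44249987, -0.04837337,  0.89546294]), np.float64(0.0013490811649678849), 4491)
```

View pics/s4.png

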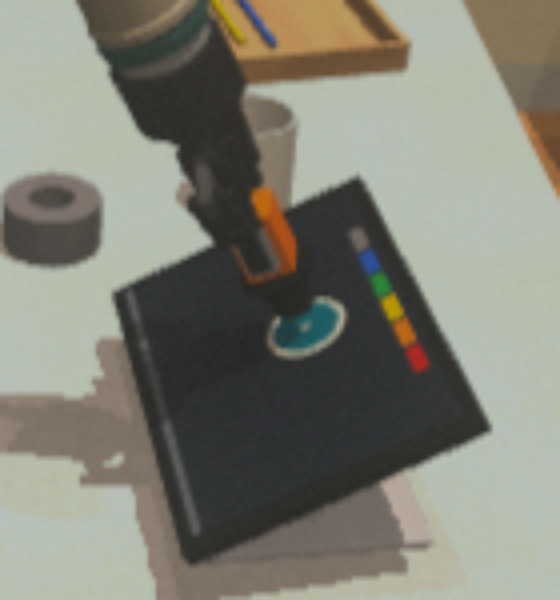

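The foot hovers over the teal target (crop (306,328)) and the screen hasn't moved. I'll close in along the normal.

```bash
cat > f.py <<'E'
from h import *; from rig import manip
n=np.array([-.4401,-.0473,.8966]);n/=np.linalg.norm(n);T=np.array([.667,-.0045,.1085])
F=[]
for i in range(6): d=manip.get_image("side");s=manip.get_state();F.append(np.r_[s["contact_force"],s["position"]])
F=np.mean(F,0);q=F[3:]-T;print("net N",F[:3]@n+1.78,"F",F[:3].round(2),"h mm",q@n*1e3,"lateral mm",(q-n*(q@n))*1e3,"axis err",np.degrees(np.arccos(min(1,-rot(s)[:,0]@n))))
E
python3 -m creep '{"delta_pos":[[0,0.2,0],[0.5,0.25,0],[1,0.25,0],[1.4,0.25,0],[1.7,0.25,0],[1.9,0.25,0],[1.9,0.25,0],[1.9,0.25,0]],"dr":[[0,0,0],[0,0,0],[0,0,0],[0,0,0],[0,0,0],[0,0,0],[0,0,0],[0,0,0]]}';python3 f.py
for i in 1 2; do python3 -m creep '{"delta_pos":[[0.1,0,0],[0.2,0,0],[0.3,0,0],[0.3,0,0]],"dr":[[0,0,0],[0,0,0],[0,0,0],[0,0,0]]}' >/dev/null;python3 f.py;done
```

```text
clock: 16.1
position: [0.6446, -0.0069, 0.1548]
ee_rot: [0.845, 0.08, 0.529, -0.023]
contact_force: [0.1, 0.1, -1.6]
width: 0.0339
net N -0.07469278076169084 F [-0.02  0.12 -2.07] h mm 51.73703605733543 lateral mm [ 3.31810916e-01 -8.34963955e-05  1.62866423e-01] axis err 0.1137095539524119
net N -0.25928999525474317 F [ 0.16 -0.16 -2.21] h mm 48.54000364810769 lateral mm [0.17517098 0.01802006 0.08693408] axis err 0.11187261432423384
net N 1.3125137011005736 F [-0.35  0.34 -0.67] h mm 45.63633339960866 lateral mm [ 0.31446657 -0.01333126  0.15365399] axis err 0.11399901899104777
```

```bash
python3 -m creep '{"delta_pos":[[0.1,0,0],[0.2,0,0],[0.3,0,0],[0.3,0,0],[0.3,0,0]],"dr":[[0,0,0],[0,0,0],[0,0,0],[0,0,0],[0,0,0]]}';python3 f.py; python3 f.py
python3 - <<'E'
from h import *; from rig import manip
n=np.array([-.4401,-.0473,.8966]);T=np.array([.667,-.0045,.1085])
d=manip.get_image("side");m=d["pixels"]
b=np.zeros(m.shape[:2],bool);b[160:260,315:415]=1
P=cloud(d,b);r=(P-T)@n;print(plane(P[abs(r)<.012]))
A=m[150:230,320:400]; cv2.imwrite("pics/s5.png",cv2.resize(A,None,fx=7,fy=7,interpolation=2))
E
```

```text
clock: 18.3
position: [0.6485, -0.0065, 0.1469]
ee_rot: [0.845, 0.08, 0.529, -0.023]
contact_force: [-1.7, -0.6, 0.1]
width: 0.0334
net N 1.895628058544659 F [-0.67 -0.08 -0.2 ] h mm 42.63561730050743 lateral mm [ 0.29150254 -0.0153027   0.142278  ] axis err 0.11267070460565355
net N 2.1054430308824994 F [-0.88 -0.24 -0.08] h mm 42.61424053888271 lateral mm [ 0.28308009 -0.0047673   0.13869959] axis err 0.11239916851757169
(array([ 0.65090836, -0.04124603,  0.09860496]), array([-0.44188263, -0.04855473,  0.89575788]), np.float64(0.0013223700969583348), 4384)
```

View pics/s5.png

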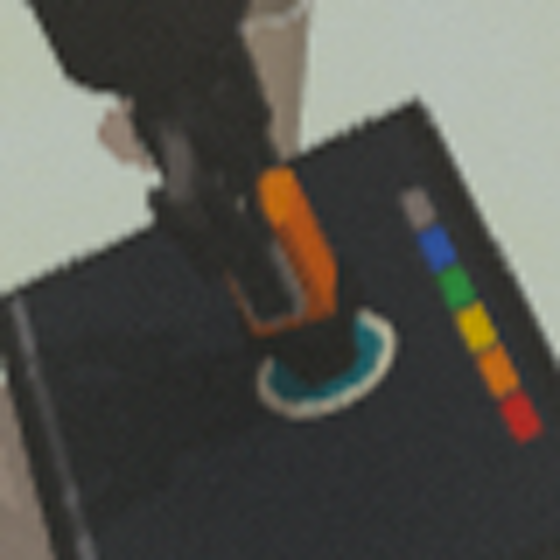

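The foot is inside the ring: its bottom edge is at crop (318,385) with teal all round it and the ring's edge at (310,412). I'll press 0.8 mm further and re-check.

```bash
python3 -m creep '{"delta_pos":[[0.05,0,0],[0.08,0,0],[0.08,0,0],[0.08,0,0],[0.08,0,0],[0.08,0,0],[0.08,0,0],[0.08,0,0],[0.08,0,0],[0.08,0,0]],"dr":[[0,0,0],[0,0,0],[0,0,0],[0,0,0],[0,0,0],[0,0,0],[0,0,0],[0,0,0],[0,0,0],[0,0,0]]}';python3 f.py; python3 f.py;python3 f.py
```

```text
clock: 19.95
position: [0.6489, -0.0065, 0.1461]
ee_rot: [0.845, 0.08, 0.529, -0.023]
contact_force: [-0.8, 0.1, 0.7]
width: 0.0338
net N 2.5481004140816834 F [-0.75 -0.02  0.49] h mm 41.80092810914076 lateral mm [ 0.25655139 -0.01419197  0.12518067] axis err 0.11384857537214034
net N 2.2122196295622993 F [-0.22 -0.15  0.37] h mm 41.7926145638418 lateral mm [ 0.25146273 -0.01971206  0.12239166] axis err 0.11299326061438682
net N 2.7732070392321795 F [-0.49 -0.07  0.86] h mm 41.78853463418963 lateral mm [0.24543807 0.0017917  0.12056886] axis err 0.1125796508994378
```

The net push averages about 2.5 N, so the foot is about half way in. Handing the job in.

```bash
python3 -c "
from rig import manip
print(manip.sign_off())"
```

```text
the job is handed in; nothing more can be done
None
```

I lifted the orange probe out of its dock and stood it on the puck's white disc. I then set it on the teal target and handed the job in at about 21 s, still gripping the probe against the screen.

- **Puck:** the net push was about 2.5–2.9 N, which puts the foot about 6–7 mm in. It stayed pressed for over 2 s.
- **Screen:** in the last checks the net push averaged about 2.5 N, or about 6 mm in. Single averages ran from 2.2 to 2.8 N because the force reading is noisy.
- **Squareness and position:** the tool axis was 0.1° off the glass normal and under 0.5 mm off the measured target centre. This takes the probe as sitting straight and centred in the jaws, which its outline agreed with to about 1–2 mm. The last picture showed the foot inside the ring.
- **Screen tilt:** it had not shifted measurably during the first part of the press; I did not measure it again after the last 0.8 mm.
- **Mug, cactus and mouse:** the path kept clear of them and no unexpected forces showed, but I did not measure their positions again at the end.

No check failed. The screen force readings were a little lower than the press depth implied until I added the last 0.8 mm, after which they agreed within the noise.

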